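# Put the earbud case away in the drop-front box

## Robot

A 7-joint arm with a two-finger parallel gripper is mounted at the origin on the work surface. World frame = base frame: x ahead of the robot, y to its left, z up, the work surface at z = 0. Lengths are in mm, angles in rad, forces in N, time in s.
With the tool pointing down it reaches from about 400 to 875 mm from the base axis. Payload 19.3 kg.
Tool frame: the origin (TCP) lies at the very end of the fingers, on their centre line; the grasp point (between the pads) lies 19 mm behind it (grip_point_offset is the z of the grasp point in the tool frame, in mm); z points along the fingers, y is the line along which they close (so a half turn about z gives the same grasp; the last joint's range is limited). The gripper opens to 85 mm and grips with 20 to 120 N. Pads are 22 mm wide; open, the fingers measure 114 mm over their backs; the gripper's body (76 mm by 85 mm) begins 54 mm behind the grasp point. The pads swing forward as they close: fully open they stand 13 mm farther back than shut.
Start: joints at [1.096, 0.521, -0.036, 1.599, 0.021, 1.021, -0.113], TCP at [246.119, -574.491, 231.291] pointing down, gripper open.
Joint ranges: [-2.91, 2.91], [-0.3, 2.13], [-1.5, 1.42], [0.17, 2.43], [-1.26, 4.41], [0.16, 1.93], [-2.52, 2.52]. Speed limits (rad/s): [1.89, 1.89, 2.39, 2.39, 3.01, 3.01, 3.01].

## Interface

Orientations are given as a 3x3 rotation matrix whose columns are the frame's x, y, z axes.
In Python, from workcell import movep, movel, goto_joints, open_gripper, clamp, wait, inverse_kinematics, read_state, camera, PlanningError, finish_job, grip_point_offset gives the robot as it stands. Calls block until the motion is done:
- movep(position, orientation): joint-space move of the TCP to a pose.
- movel(position, frame=None, max_speed=150, guard=None): straight line of the TCP; frame=None keeps the orientation; max_speed is the mean speed in mm/s. With guard (N) it stops when the force on the tool has changed by that much, and returns True; else False.
- goto_joints(angles): joint-space move.
- open_gripper() and clamp(): open the fingers fully, or close them until they stop; the grip force is fixed at half the most.
- wait(seconds).
- inverse_kinematics(position, orientation): joint angles nearest the present ones, or None.
- read_state(): the state.
- camera(name): name is "scene" or "top" or "wrist"; returns a dict with "image" (384x512x3 uint8, blue, green, red), "range_z" (384x512 float32, mm along the optical axis (not along the pixel's ray), 0 where there is no reading), "fx", "fy", "cx", "cy" (pixels), "dist_coeffs" ([k1, k2, p1, p2, k3] as OpenCV has them; the pictures are not rectified), "cam_to_world" (4x4, takes a point from camera to world coordinates). Camera axes: x right, y up, looking along -z (the intrinsics and any distortion apply to the point x, -y, -z); pixel columns grow to the right and rows downward; lengths in mm; the calibration is good to about 2 mm. A picture is of the moment at which its call begins.
A pose or a line that the arm cannot do raises PlanningError and nothing moves.
- finish_job(): hands the job in; it is judged then, once.
The state is a dict: "time": time; "qpos": joint angles; "qvel": joint speeds; "joint_efforts": joint torques, N m; "eef_pos": TCP position; "tool_rot": TCP orientation; "ft_force": force on the tool from outside, world axes, zero at the start; "torque": the same for the moment, N m; "finger_gap": finger opening in mm; "gripper_force": force on a finger pad.
Only numpy, scipy, OpenCV 4.12 (cv2) and the standard library are available. Lean on these libraries where they do the work, as an engineer would, in place of code of your own. Each camera call takes 0.05 s, during which the arm holds its last target. There are 200 camera calls.

## Task

Put the white earbud case away in the wooden drop-front box: take the brass bar and lower the flap gently until it is fully open, set the case down right way up and flat in the empty compartment without dropping it, then bring the flap back up until it is fully shut. Keep the flap in hand both ways - never let it fall open or slam shut - and leave the tin in the box and the candle, book and tumbler where they are.

Things in the scene. Friction and masses are not known exactly. Their poses are not given: they have to be found in the camera images.
- box: Fixed wooden slant-front box, 254 wide (y), 91 deep (x), 93 mm high at the back. Origin on the table; own x points front to back (front face x -42, back face +49), y along its width. Two compartments at y -61 and +61. Heights over the table: front lip (6 thick) 33, divider (8 thick) 35, back wall (10 thick) 93; side walls (8 thick) slope from 35 to 93 mm.
- flap (a joint): Flap angle about its bottom hinge: 0 shut (leaning back 0.95 rad from vertical), grows as the top edge comes forward and down towards the robot, 2.52 fully open: level, on the hinge's own stop, underside 25 mm over the table. Flap 254 wide, 100 mm hinge to edge, 10 thick, about 0.2 kg. Free hinge, slight friction: away from upright (0.95) it falls either way by its own weight unless held.
- flap_bar (a point): Centre of the brass bar that moves the flap: 12 mm diameter, 120 long, parallel to the hinge, on two end arms, 36 mm clear of the flap's edge. It lies 142 mm from the hinge along the flap, 5 mm out from the flap's inner face; 122 mm over the table when shut, 30 when open. Can be pinched from above, fingers closing along the box's x; it turns between the fingers as the flap swings.
- flap_hinge (a point): Point on the hinge axis at the middle of the box's front: box frame (-42, 0, 35) mm. The axis runs along the box's y, on the line of the flap's inner face.
- case: Loose white earbud case with a grey seam: block 56 (x) x 44 (y) x 24 mm high (z) with rounded edges, about 0.055 kg. Origin at the centre of its underside. It lies on the table to the left or right of the box.
- liner_empty: Cork liner (fixed), 70 (x) x 110 (y) x 3 mm, on the floor of the empty compartment (left or right; inside 115 in y, 75 in x). Origin at the centre of its underside, 15 mm above the table, so its top is at 18 mm; axes parallel to the box's.
- tin: Loose round blue tin with steel lid, diameter 52, height 22 mm, in the other compartment: leave it there. Origin at the centre of its underside.
- candle: Loose pink stone candle, diameter 68, height 48 mm, on the table on the other side of the box from the case: leave it. Origin at the centre of its underside.
- book: Loose pink book lying flat, 125 (x) x 190 (y) x 32 mm: leave it. Origin at the centre of its underside.
- tumbler: Loose blue tumbler, diameter 72, height 85 mm: leave it. Origin at the centre of its underside.
There are look-alikes about, which are no part of the job. Of the things that look like the case, the smallest one is meant.

How it is judged:
By the outcome, as a careful person would: the job done as asked, in the order asked, and still so for the second after the job is handed in, with the robot touching nothing.
It also fails if it takes over 72 s, if anything falls off the work surface, if the arm or the gripper's body presses on something with over 40 N, if the wrist force passes 120 N, or if a joint passes its speed limit or range.

## Working session

There is one attempt and no reset: what is moved stays moved. The work goes in short steps, each a Python script; the robot and the scene stay as the last script left them, time stands still between calls to the robot, and variables do not carry over. Pictures are saved under pics/ and viewed, at most 10 in all, crops included, and the job is handed in when it is done.

```bash
mkdir -p pics; cat > h.py <<'E'
import numpy as np, cv2
from workcell import *
def shot(name,save=None):
    c=camera(name)
    if save: cv2.imwrite('pics/'+save,c['image'])
    return c
def K(c): return np.array([[c['fx'],0,c['cx']],[0,c['fy'],c['cy']],[0,0,1]])
def ray(c,px):
    u=cv2.undistortPoints(np.array(px,float).reshape(-1,1,2),K(c),np.array(c['dist_coeffs'],float)).reshape(-1,2)
    d=np.c_[u[:,0],-u[:,1],-np.ones(len(u))]
    T=np.array(c['cam_to_world']); return T[:3,3],d@T[:3,:3].T
def onplane(c,px,z):
    o,d=ray(c,px); return o+d*((z-o[2])/d[:,2])[:,None]
def cloud(c):
    h,w=c['range_z'].shape; v,u=np.mgrid[:h,:w]
    o,d=ray(c,np.c_[u.ravel(),v.ravel()])
    return (o+d*c['range_z'].reshape(-1,1)).reshape(h,w,3)
E
python3 - <<'E'
from h import *
s=shot('scene');t=shot('top')
cv2.imwrite('pics/a.png',np.vstack([s['image'],t['image']])[:, :] if 0 else cv2.resize(np.hstack([s['image'],t['image']]),(800,300)))
cv2.imwrite('pics/top.png',cv2.resize(t['image'],(800,600)))
cv2.imwrite('pics/scene.png',cv2.resize(s['image'],(800,600)))
import pickle; pickle.dump((s,t),open('st.pkl','wb'))
print(t['cam_to_world'],s['cam_to_world'],read_state()['time'],grip_point_offset)
E
```

```text
[[-2.86530727e-02  9.84313849e-01 -1.74084027e-01  3.79391665e+02]
 [-9.99303994e-01 -3.23686862e-02 -1.85417130e-02 -5.17624150e+01]
 [-2.38857361e-02  1.73431586e-01  9.84556223e-01  1.03117504e+03]
 [ 0.00000000e+00  0.00000000e+00  0.00000000e+00  1.00000000e+00]] [[ 8.32063046e-01 -4.37190091e-01  3.41373567e-01  8.92943151e+02]
 [ 5.54467647e-01  6.38494525e-01 -5.33751225e-01 -6.55642384e+02]
 [ 1.53855930e-02  6.33395268e-01  7.73675461e-01  9.76542600e+02]
 [ 0.00000000e+00  0.00000000e+00  0.00000000e+00  1.00000000e+00]] 0.1 -18.700000000000003
```

View pics/top.png

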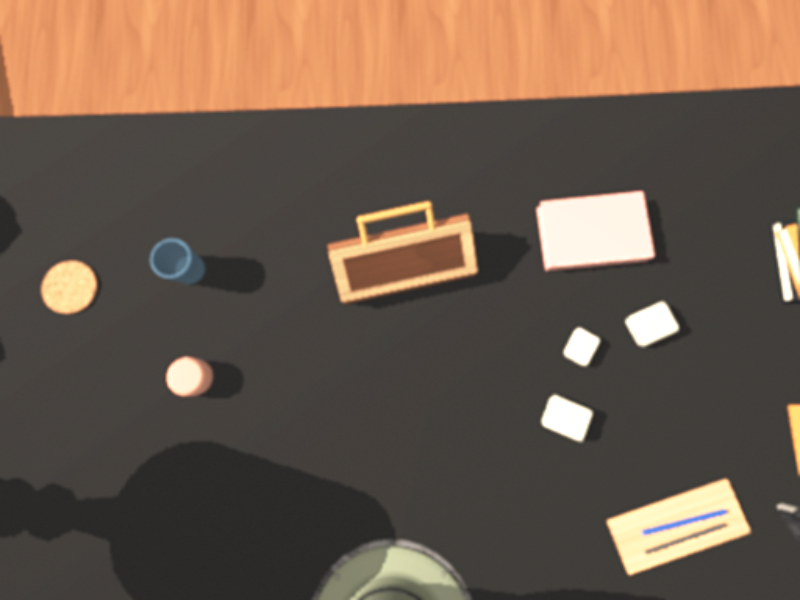

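View pics/scene.png

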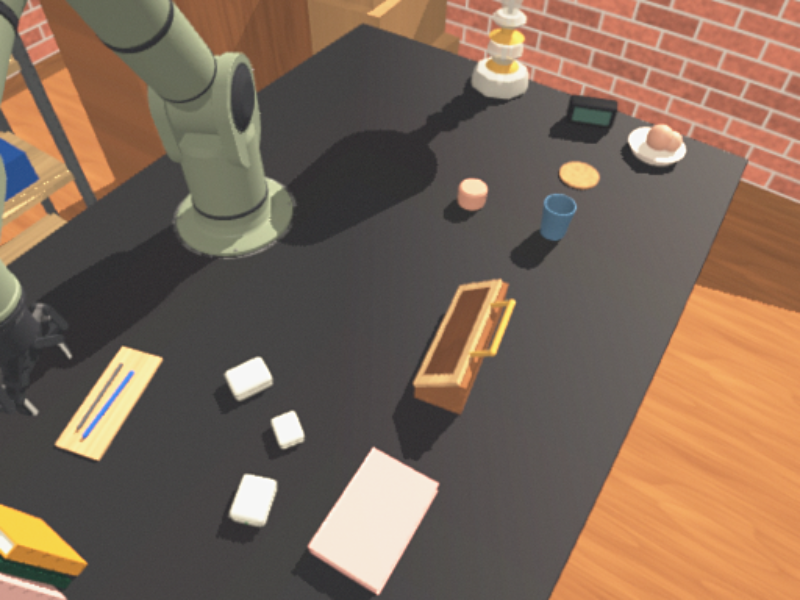

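The case look-alikes in the top view (800x600) are white blocks at (581,347), (652,324) and (567,418). The one at (581,347) looks smallest. The box is at (405,258) with its bar at (395,212). The candle is at (189,377), the tumbler at (172,259) and the book at (597,230). Next I'll measure them.

```bash
python3 - <<'E'
from h import *
import pickle
s,t=pickle.load(open('st.pkl','rb'))
for n,c in (('top',t),('scene',s)):
    im=c['image']; hsv=cv2.cvtColor(im,cv2.COLOR_BGR2HSV); P=cloud(c)
    m=((hsv[...,1]<45)&(hsv[...,2]>150)&(P[...,2]>8)&(P[...,2]<60)&(P[...,0]>200)).astype(np.uint8)
    for k in cv2.findContours(m,cv2.RETR_EXTERNAL,cv2.CHAIN_APPROX_NONE)[0]:
        if cv2.contourArea(k)<80: continue
        p=k.reshape(-1,2); w=onplane(c,p,24)
        r=cv2.minAreaRect(w[:,:2].astype(np.float32))
        mm=np.zeros_like(m);cv2.drawContours(mm,[k],-1,1,-1);z=P[...,2][mm>0]
        print(n,p.mean(0)*800/512,'rect',np.round(r[0]),np.round(r[1]),round(r[2],1),'z95',np.percentile(z,[10,50,90]).round(1))
    # bar : points at z 110-130
    m=(P[...,2]>108)&(P[...,2]<132)&(P[...,0]>450)&(abs(P[...,1]+50)<250)&(hsv[...,0]>15)&(hsv[...,0]<32)&(hsv[...,1]>110)
    q=P[m]; print(n,'bar',len(q),q.min(0) if len(q) else 0,q.max(0) if len(q) else 0)
    if len(q)>20: print('rect',cv2.minAreaRect(q[:,:2].astype(np.float32)))
    m=(P[...,2]>20)&(P[...,2]<135)&(P[...,0]>400)&(P[...,1]<160)&(P[...,1]>-170)
    ys,xs=np.where(m);q=P[m];print(n,'box',len(q),cv2.minAreaRect(q[:,:2].astype(np.float32)),xs.min(),xs.max(),ys.min(),ys.max())
i=t['image'][115:245,195:445]; j=t['image'][195:295,330:450]
cv2.imwrite('pics/crop.png',np.vstack([cv2.resize(i,(750,390),interpolation=cv2.INTER_CUBIC)]))
cv2.imwrite('pics/crop.png',np.hstack([cv2.resize(t['image'][120:200,205:310],(420,320),interpolation=2),cv2.resize(j,(380,320),interpolation=2)]))
E
```

```text
top [566.30514706 417.90441176] rect [ 349. -320.] [76. 57.] 66.1 z95 [27.1 31.6 33.9]
top [182.78245192 375.75120192] rect [442. 369.] [52. 52.] 45.4 z95 [47.2 49.6 52. ]
top [580.61951754 346.27192982] rect [ 474. -357.] [45. 57.] 59.4 z95 [20.3 24.3 26.9]
top [651.16693038 323.63528481] rect [ 511. -487.] [56. 79.] 22.6 z95 [25.4 31.3 34. ]
top [783.84046053 270.12746711] rect [ 604. -731.] [108.  13.] 3.1 z95 [ 9.4 15.8 25.4]
top [788.29089506 249.6720679 ] rect [ 637. -746.] [109.  18.] 14.8 z95 [32.8 41.5 50.1]
top [594.83695652 229.41576087] rect [ 694. -401.] [126. 195.] 3.8 z95 [31.  33.3 35.7]
top bar 227 [661.34589009 -91.76739973 108.06459877] [719.24659177  35.45001003 131.82024725]
rect ((693.22509765625, -29.166725158691406), (38.26406478881836, 129.05638122558594), 12.446731567382812)
top box 3669 ((650.7906494140625, -37.13554382324219), (123.10435485839844, 254.07969665527344), 10.725831985473633) 210 303 130 193
scene [253.07513298 499.1356383 ] rect [ 513. -490.] [62. 77.] 22.4 z95 [23.6 31.5 34.5]
scene [374.44299769 517.52748843] rect [ 691. -398.] [128. 190.] 3.7 z95 [31.1 33.3 35.6]
scene [286.65674603 429.11706349] rect [ 477. -363.] [44. 62.] 58.1 z95 [19.8 24.8 27.4]
scene [248.37582237 377.50822368] rect [ 349. -323.] [73. 69.] 67.4 z95 [20.5 32.1 34.8]
scene [669.11057692 154.98798077] rect [798. 806.] [120.  49.] 57.8 z95 [23.2 26.5 29.6]
scene [641.07481061 143.20549242] rect [705. 813.] [ 59. 124.] 21.9 z95 [23.3 26.6 29.6]
scene [503.34341398  79.9563172 ] rect [256. 870.] [155. 210.] 27.3 z95 [17.4 41.2 54.8]
scene bar 210 [670.78937571 -95.72715979 109.08863006] [723.06104147  35.27386475 131.87638064]
rect ((697.1822509765625, -30.829383850097656), (33.349884033203125, 130.99725341796875), 9.69684886932373)
scene box 2779 ((652.0001220703125, -38.127166748046875), (123.32154846191406, 259.2516784667969), 10.612704277038574) 265 329 179 261
```

View pics/crop.png

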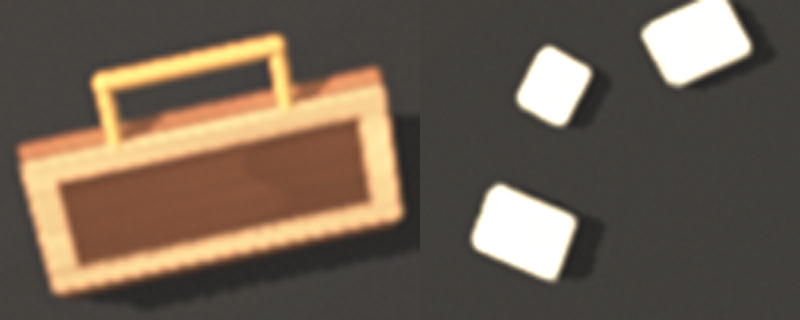

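The smallest block measures 45x57, z 24, at (474,-357), so that is the case. The other two are about 76x57 and 79x56, z 32, so they are the decoys. Next I'll check that the flap path is reachable.

```bash
cat >> h.py <<'E'
YAW=np.deg2rad(10.65); O=np.array([637.2,-40.3,0.])
UX=np.array([np.cos(YAW),np.sin(YAW),0]);UY=np.array([-np.sin(YAW),np.cos(YAW),0]);UZ=np.array([0,0,1.])
FL=1
def R(phi,sgn=None):
    sgn=FL if sgn is None else sgn
    y=np.cos(phi)*UX+np.sin(phi)*UZ; z=np.sin(phi)*UX-np.cos(phi)*UZ
    return np.c_[sgn*UY,sgn*y,z]
def B(x,y,z): return O+x*UX+y*UY+z*UZ
def bar(a):
    l=0.95-a; return B(-42+142*np.sin(l)-5*np.cos(l),0,35+142*np.cos(l)+5*np.sin(l))
PH=np.deg2rad(22)
def phi(a): return PH*np.clip(a/2.52,0,1)
def pose(a,d=12,ph=None):
    r=R(phi(a) if ph is None else ph); return bar(a)+d*r[:,2],r
E
python3 - <<'E'
import h; from h import *
print(bar(0),bar(2.52))
for sg in (1,-1):
    h.FL=sg
    for a in (0,.6,1.2,1.8,2.2,2.52):
        for d in (12,-70):
            p,r=pose(a,d); q=inverse_kinematics(p,r); print(sg,a,d,None if q is None else np.round(q,2))
for ang in (59.4,-120.6):
    a=np.deg2rad(ang);y=np.array([np.cos(a),np.sin(a),0]);z=-UZ
    print(ang,[np.round(inverse_kinematics([474,-358,zz],np.c_[np.cross(y,z),y,z]),2) for zz in (10,120)])
for sg in (1,-1):
    for yy in (-56,56):
        y=sg*UY; r=np.c_[np.cross(y,-UZ),y,-UZ]
        for zz in (28,120): 
            q=inverse_kinematics(B(1.5,yy,zz),r); print(sg,yy,zz,None if q is None else np.round(q,2))
E
```

```text
[706.580521   -27.25311173 121.66607623] [456.36563294 -74.30559334  30.11307998]
1 0 12 [ 0.27  0.83 -0.54  1.43  0.46  1.01 -0.19]
1 0 -70 [ 0.28  0.75 -0.57  1.37  0.41  1.14 -0.15]
1 0.6 12 [ 0.38  0.65 -0.6   1.68  0.45  0.86 -0.21]
1 0.6 -70 [ 0.41  0.55 -0.64  1.62  0.37  1.   -0.14]
1 1.2 12 [ 0.44  0.49 -0.57  1.97  0.41  0.61 -0.18]
1 1.2 -70 [ 0.51  0.35 -0.61  1.92  0.26  0.76 -0.05]
1 1.8 12 [ 0.37  0.44 -0.38  2.23  0.41  0.25 -0.15]
1 1.8 -70 [ 0.57  0.27 -0.57  2.21  0.21  0.44  0.04]
1 2.2 12 [ 1.03  0.9  -1.28  2.33  1.57  0.75 -1.14]
1 2.2 -70 [ 0.49  0.32 -0.44  2.37  0.26  0.17  0.03]
1 2.52 12 [ 1.04  1.07 -1.28  2.38  1.84  0.86 -1.29]
1 2.52 -70 None
-1 0 12 [-0.43  0.91  0.7   1.48 -0.65  1.   -2.52]
-1 0 -70 [-0.48  0.85  0.83  1.42 -0.65  1.15 -2.52]
-1 0.6 12 [-0.44  0.68  0.64  1.73 -0.57  0.83 -2.5 ]
-1 0.6 -70 [-0.55  0.62  0.83  1.68 -0.58  1.   -2.49]
-1 1.2 12 [-0.34  0.49  0.48  2.01 -0.5   0.57 -2.48]
-1 1.2 -70 [-0.58  0.4   0.79  1.97 -0.5   0.77 -2.46]
-1 1.8 12 [-0.03  0.43  0.11  2.25 -0.53  0.23 -2.39]
-1 1.8 -70 [-0.23  0.25  0.36  2.24 -0.4
[... 169 characters left out ...]
64  1.7 ]
-1 2.52 -70 None
59.4 [array([ 0.87,  0.82, -0.47,  1.8 ,  0.57,  0.66,  1.11]), array([ 0.93,  0.66, -0.56,  1.76,  0.45,  0.85,  1.2 ])]
-120.6 [array([ 0.47,  0.79,  0.11,  1.82, -0.15,  0.54, -1.42]), array([ 0.46,  0.61,  0.13,  1.78, -0.11,  0.75, -1.46])]
1 -56 28 [ 0.49  0.92 -0.7   1.61  0.73  0.89  1.26]
1 -56 120 [ 0.52  0.8  -0.75  1.58  0.62  1.01  1.34]
1 56 28 [ 0.37  0.91 -0.77  1.69  0.79  0.88  1.02]
1 56 120 [ 0.39  0.78 -0.8   1.65  0.65  0.99  1.12]
-1 -56 28 [ 0.13  0.82 -0.11  1.63  0.13  0.7  -1.43]
-1 -56 120 [ 0.14  0.7  -0.14  1.6   0.12  0.86 -1.42]
-1 56 28 [-0.04  0.79 -0.11  1.71  0.13  0.65 -1.61]
-1 56 120 [ 0.    0.66 -0.18  1.68  0.15  0.82 -1.63]
```

```bash
python3 - <<'E'
import h; from h import *
for sg in (1,-1):
    h.FL=sg
    for a in (1.8,2.1,2.3,2.52):
      for f in (0,10,14,18):
        p,r=pose(a,9,np.deg2rad(f)); q=inverse_kinematics(p,r)
        q2=inverse_kinematics(p+[0,0,70],r);g=lambda q:None if q is None else np.round(q,2)
        print(sg,a,f,g(q),'up',g(q2))
h.FL=1;p,r=pose(0,-40,0);movep(p,r);c=shot('wrist','w1.png')
print(read_state()['time'],read_state()['qpos'])
import pickle;pickle.dump(c,open('w1.pkl','wb'))
for a in (1.8,2.1,2.3,2.52):
      for f in (0,10,14,18):
        p,r=pose(a,9,np.deg2rad(f)); q=inverse_kinematics(p,r); print(a,f,g(q))
P=cloud(c);hsv=cv2.cvtColor(c['image'],cv2.COLOR_BGR2HSV)
m=(P[...,2]>112)&(P[...,2]<135)&(hsv[...,1]>90)
q=(P[m]-O)@np.c_[UX,UY,UZ]; 
mm=(q[:,0]>55)
print(len(q),q[mm].min(0),q[mm].max(0),np.median(q[mm],0))
E
```

```text
1 1.8 0 [ 0.41  0.53 -0.52  2.02  0.4   0.69 -0.18] up [ 0.46  0.42 -0.57  1.97  0.3   0.84 -0.08]
1 1.8 10 [ 0.42  0.46 -0.47  2.16  0.42  0.43 -0.18] up [ 0.51  0.35 -0.57  2.09  0.28  0.59 -0.05]
1 1.8 14 [ 0.39  0.44 -0.42  2.21  0.41  0.31 -0.16] up [ 0.52  0.32 -0.56  2.15  0.26  0.49 -0.03]
1 1.8 18 [ 0.35  0.42 -0.35  2.26  0.37  0.18 -0.12] up [ 0.53  0.3  -0.55  2.2   0.24  0.39  0.  ]
1 2.1 0 [ 0.39  0.56 -0.48  2.1   0.46  0.58 -0.23] up [ 0.45  0.45 -0.54  2.05  0.34  0.73 -0.11]
1 2.1 10 [ 0.35  0.5  -0.37  2.23  0.49  0.3  -0.23] up [ 0.48  0.38 -0.52  2.18  0.33  0.48 -0.09]
1 2.1 14 [ 0.31  0.49 -0.3   2.28  0.48  0.17 -0.21] up [ 0.48  0.35 -0.49  2.23  0.31  0.37 -0.06]
1 2.1 18 [ 0.62  0.54 -0.67  2.32  1.32  0.25 -1.01] up [ 0.47  0.34 -0.46  2.28  0.29  0.26 -0.03]
1 2.3 0 [ 0.37  0.61 -0.44  2.13  0.52  0.51 -0.27] up [ 0.43  0.48 -0.52  2.09  0.38  0.66 -0.15]
1 2.3 10 [ 0.29  0.55 -0.28  2.26  0.54  0.21 -0.28] up [ 0.44  0.42 -0.47  2.22  0.38  0.4  -0.13]
1 2.3 14 [ 0.44  0.57 -0.46  2.3   1.17  0.2  -0.88] up [ 0.42  0.39 -0.42  2.27  0.37  0.29 -0.11]
1 2
[... 2453 characters left out ...]
61 -0.29]
2.1 10 [ 0.44  0.52 -0.48  2.22  0.63  0.33 -0.37]
2.1 14 [ 0.39  0.5  -0.41  2.28  0.7   0.21 -0.43]
2.1 18 [ 0.62  0.54 -0.67  2.32  1.32  0.25 -1.01]
2.3 0 [ 0.42  0.62 -0.5   2.12  0.58  0.54 -0.33]
2.3 10 [ 0.36  0.56 -0.38  2.26  0.71  0.24 -0.44]
2.3 14 [ 0.6   0.61 -0.67  2.3   1.28  0.31 -0.97]
2.3 18 [ 1.02  0.93 -1.28  2.33  1.58  0.79 -1.14]
2.52 0 [ 0.37  0.67 -0.44  2.14  0.64  0.46 -0.38]
2.52 10 [ 0.58  0.69 -0.67  2.26  1.26  0.38 -0.95]
2.52 14 [ 0.74  0.76 -0.86  2.3   1.54  0.48 -1.18]
2.52 18 [ 1.02  1.04 -1.28  2.34  1.69  0.87 -1.2 ]
5083 [ 55.0113472  -64.7698748  112.12928392] [ 74.51646268  65.72585232 129.70028954] [ 67.97675971  11.42530199 126.3188787 ]
```

View pics/w1.png

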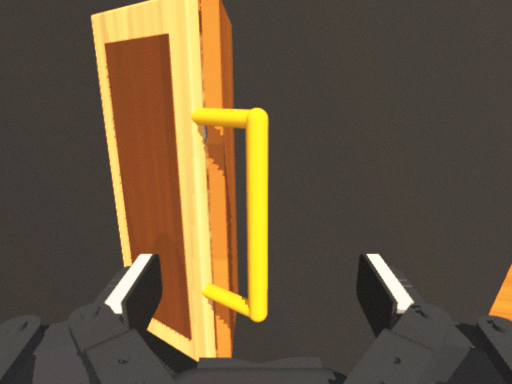

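```bash
sed -i 's/^PH=.*/PH=np.deg2rad(14)/; s/d=12/d=8/; s/O=np.array(\[637.2,-40.3,0.\])/O=np.array([636.2,-40.3,0.])/' h.py
python3 - <<'E'
from h import *
print(read_state()['time'])
movep(*pose(1.5,-20)); p,r=pose(2.52); movep(p,r)
print(read_state()['time'],np.round(read_state()['qpos'],2))
for a in (2.52,2.3,2.0,1.7,1.4,1.0,.6,.3,0): print(a,np.round(inverse_kinematics(*pose(a)),2))
E
```

```text
2.6917
4.6583 [ 0.42  0.64 -0.43  2.32  1.62  0.19 -1.32]
2.52 [ 0.42  0.64 -0.43  2.32  1.62  0.19 -1.32]
2.3 [ 0.43  0.56 -0.45  2.29  1.01  0.21 -0.73]
2.0 [ 0.56  0.52 -0.64  2.22  0.74  0.39 -0.47]
1.7 [ 0.69  0.54 -0.85  2.11  0.71  0.6  -0.44]
1.4 [ 0.71  0.58 -0.93  1.99  0.68  0.75 -0.42]
1.0 [ 0.63  0.65 -0.92  1.82  0.66  0.9  -0.38]
0.6 [ 0.54  0.74 -0.88  1.64  0.66  1.02 -0.36]
0.3 [ 0.47  0.82 -0.85  1.52  0.67  1.08 -0.35]
0 [ 0.41  0.9  -0.82  1.42  0.69  1.12 -0.34]
```

```bash
python3 - <<'E'
from h import *
try:
    for a in (2.3,1.9,1.4,.9):
        p,r=pose(a); movel(p,r,max_speed=200); print(a,np.round(read_state()['qpos'],2))
except PlanningError as e: print('PE',a,e)
movel(*pose(.5,-60),max_speed=200)
movel(*pose(0,-45),max_speed=200); 
f0=read_state()['ft_force']
movel(pose(0)[0],max_speed=80,guard=15)
s=read_state();print(s['time'],np.round(s['qpos'],2),s['eef_pos'],pose(0)[0],f0,s['ft_force'])
clamp(); s=read_state(); print(s['time'],s['finger_gap'],s['gripper_force'],s['ft_force'],s['torque'])
shot('wrist','w2.png')
E
```

```text
2.3 [ 0.49  0.58 -0.53  2.29  1.09  0.25 -0.8 ]
1.9 [ 0.66  0.54 -0.78  2.18  0.78  0.49 -0.51]
1.4 [ 0.67  0.56 -0.87  1.99  0.64  0.72 -0.38]
0.9 [ 0.57  0.65 -0.86  1.78  0.61  0.91 -0.35]
8.775 [ 0.39  0.89 -0.78  1.42  0.66  1.1  -0.32] [705.79602605 -27.11357516 114.00223461] [705.580521   -27.25311173 113.66607623] [-0.82802203 -0.22476148  0.61905562] [-0.06636414  0.2118436   0.41820739]
9.45 9.764090224952577 58.579925894737244 [-4.21878629 -0.69243114  5.81770349] [-0.18879556  1.04571154  0.01365374]
```

View pics/w2.png

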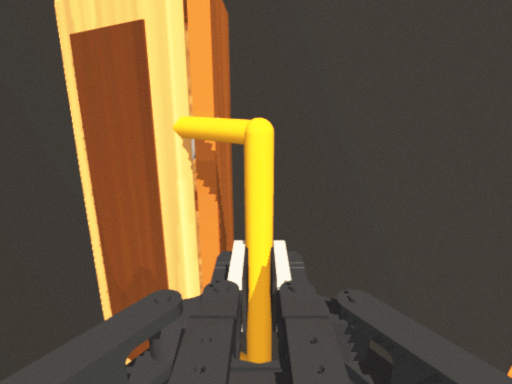

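The bar is between the pads, but the gap of 9.8 mm is less than its 12 mm diameter. I may be gripping too near the tips, so I'll regrip deeper and compare.

```bash
python3 - <<'E'
from h import *
open_gripper()
movel(pose(0,14)[0],max_speed=60,guard=15); clamp(); s=read_state(); print(s['time'],s['eef_pos'],s['finger_gap'],s['gripper_force'],s['ft_force'],s['torque'])
E
```

```text
11.15 [705.21967737 -27.35255968 107.83341416] 9.904754138855862 58.55007827281952 [-6.15502711 -0.92568468  5.72762934] [-0.15596346  1.19588351 -0.02966001]
```

Gap is the same at both depths, so the pads just compress a little. I'll go back to d=8, which leaves room for release, and lower the flap.

```bash
cat >> h.py <<'E'
def swing(angles,v=90,lim=40):
    for a in angles:
        p,r=pose(a); movel(p,r,max_speed=v); s=read_state(); f=np.array(s['ft_force'])
        print(round(a,2),round(s['time'],1),'f',f.round(1),'gap',round(s['finger_gap'],1),'e',np.round(s['eef_pos']-p,1))
        if np.linalg.norm(f)>lim: print('HIGH'); return False
    return True
E
python3 - <<'E'
from h import *
open_gripper()
movel(pose(0)[0],max_speed=60); clamp()
ok=swing(np.linspace(0,2.52,13)[1:])
s=read_state();print(s['time'],np.round(s['qpos'],2))
E
```

```text
0.21 13.3 f [2.4 0.8 2.7] gap 9.2 e [0.5 0.  0.3]
0.42 13.8 f [ 6.2 -0.3 10. ] gap 9.3 e [1.4 0.1 1. ]
0.63 14.2 f [ 8.1 -1.8 18. ] gap 9.3 e [2.4 0.2 1.9]
0.84 14.7 f [ 2.1 -1.1 18.7] gap 9.6 e [1.4 0.1 1.3]
1.05 15.2 f [-2.8 -1.4 14.7] gap 9.3 e [0.4 0.1 0.6]
1.26 15.7 f [ 1.1  0.5 -3.2] gap 9.5 e [ 0.2 -0.4 -0.3]
1.47 16.2 f [ 2.8  3.7 -9.6] gap 9.3 e [ 0.5  1.2 -0.3]
1.68 16.6 f [ 2.5  1.7 -6.2] gap 9.0 e [ 0.6  0.7 -0.1]
1.89 17.1 f [ 5.6  1.9 -2.2] gap 9.5 e [1.2 0.3 0.3]
2.1 17.6 f [ 1.5  4.1 -1.1] gap 9.1 e [ 0.4  0.7 -0.1]
2.31 18.1 f [0.3 5.3 3.4] gap 9.3 e [0.5 0.7 0.1]
2.52 18.8 f [-0.1  4.  -0.3] gap 9.5 e [0.  0.2 0.2]
18.7583 [ 0.43  0.64 -0.44  2.32  1.62  0.19 -1.31]
```

```bash
python3 - <<'E'
from h import *
s=read_state();p=np.array(s['eef_pos'])
g=movel(p-[0,0,5],max_speed=15,guard=10);s=read_state();print(g,s['eef_pos']-p,s['ft_force'],s['time'])
c=shot('top');t=c
P=cloud(t);q=(P.reshape(-1,3)-O)@np.c_[UX,UY,UZ]
m=(q[:,0]>-135)&(q[:,0]<-60)&(abs(q[:,1])<110)
h=q[m];print('flap z near edge',[np.median(h[(h[:,0]>a)&(h[:,0]<a+15),2]).round(1) for a in (-135,-115,-95,-75)])
cv2.imwrite('pics/top2.png',cv2.resize(t['image'][110:290,180:360],(600,600),interpolation=2))
E
```

```text
True [ 0.13705104  0.07867722 -2.7596757 ] [-5.74119422 -0.83135921 21.71885866] 19.05
flap z near edge [np.float64(36.0), np.float64(36.2), np.float64(36.2), np.float64(36.3)]
```

View pics/top2.png

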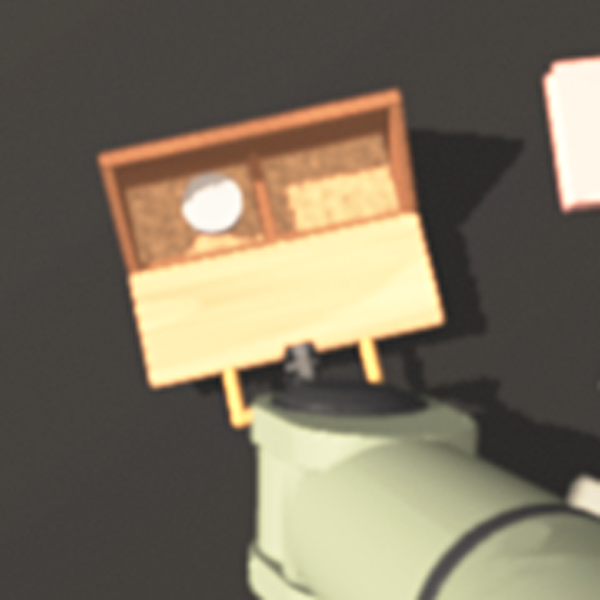

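The flap is level: inner face at 36 mm all along, on its stop. The tin is in the left compartment and the right one (crop pixel ~(340,185)) is empty. I'll tilt a little more about the bar, unload it and release.

```bash
python3 - <<'E'
from h import *
import numpy as np
b=bar(2.52)
for f in (18,17,16):
    try:
        r=R(np.deg2rad(f)); p=b+9*r[:,2]; 
        q=inverse_kinematics(p,r); print(f,None if q is None else np.round(q,2))
        movel(p,r,max_speed=8); print('tilt',f); break
    except PlanningError as e: print(f,e)
f0=None
for i in range(8):
    s=read_state(); print(s['time'],np.round(s['eef_pos'],2),np.round(s['ft_force'],1))
    if s['ft_force'][2]<4: break
    p=p+[0,0,.5]; movel(p,max_speed=10)
E
```

```text
18 [ 0.58  0.68 -0.61  2.36  1.98  0.3  -1.63]
tilt 18
19.575 [457.92 -73.67  21.46] [-0.9  5.5 -2. ]
```

```bash
python3 - <<'E'
from h import *
p=np.array(read_state()['eef_pos'])
print(movel(p-[0,0,2.5],max_speed=12,guard=5)); s=read_state(); print(s['eef_pos']-p,s['ft_force'])
open_gripper(); s=read_state(); print(s['time'],s['eef_pos'],s['ft_force'],s['finger_gap'])
p=np.array(s['eef_pos']); movel(p+[0,0,40],max_speed=100,guard=12)
p=np.array(read_state()['eef_pos']); 
movel(p+[60,-20,110],R(0),max_speed=200); s=read_state(); print(s['time'],np.round(s['qpos'],2),s['ft_force'])
a=np.deg2rad(59.2)
for sg in (1,-1):
    y=sg*np.array([np.cos(a),np.sin(a),0]); r=np.c_[np.cross(y,-UZ),y,-UZ]
    print(sg,np.round(inverse_kinematics([474.5,-358.5,120],r),2),np.round(inverse_kinematics([474.5,-358.5,9],r),2))
    r=np.c_[np.cross(sg*UY,-UZ),sg*UY,-UZ]; print(np.round(inverse_kinematics(B(1.5,-55,30),r),2))
E
```

```text
True
[ 0.06797779  0.11209459 -1.40267671] [-1.39470356 -0.54980136 12.02690583]
20.5167 [457.57378586 -72.68058763  19.78907034] [0.70095569 0.59488188 0.95668462] 85.84983984154808Traceback (most recent call last):
  File "<stdin>", line 7, in <module>
workcell.PlanningError: the arm cannot follow that straight line within its joint ranges
```

```bash
python3 - <<'E'
from h import *
p=np.array(read_state()['eef_pos'])
def tryl():
    for dx,dz,f in ((0,40,14),(0,40,10),(0,25,16),(0,25,12),(0,15,18),(0,15,15),(0,8,16)):
        try: movel(p+dx*UX+[0,0,dz],R(np.deg2rad(f)),max_speed=60,guard=12); print('ok',dz,f); return
        except PlanningError: pass
    print('none')
tryl()
s=read_state(); print(s['time'],s['eef_pos'],np.round(s['qpos'],2),s['ft_force'])
E
```

```text
ok 40 14
22.2583 [457.42317467 -72.66460801  99.47102715] [ 0.66  0.5  -0.73  2.28  0.9   0.35 -0.62] [ 0.76529888 -0.42076727 -0.02744952]
```

```bash
python3 - <<'E'
from h import *
import pickle
a=np.deg2rad(59.2)
for sg in (1,-1):
    y=sg*np.array([np.cos(a),np.sin(a),0]); r=np.c_[np.cross(y,-UZ),y,-UZ]
    g=lambda q:None if q is None else np.round(q,2)
    print(sg,g(inverse_kinematics([474.5,-358.5,120],r)),g(inverse_kinematics([474.5,-358.5,9],r)))
    r=np.c_[np.cross(sg*UY,-UZ),sg*UY,-UZ]; print(g(inverse_kinematics(B(1.5,-55,30),r)))
y=np.array([np.cos(a),np.sin(a),0]); r=np.c_[np.cross(y,-UZ),y,-UZ]
p=np.array(read_state()['eef_pos']); movel(p+[30,-60,70],R(0),max_speed=250)
movep([474.5,-358.5,130],r)
c=shot('wrist','w3.png'); print(read_state()['time'],np.round(read_state()['qpos'],2))
P=cloud(c); hsv=cv2.cvtColor(c['image'],cv2.COLOR_BGR2HSV)
m=((P[...,2]>18)&(P[...,2]<30)&(hsv[...,1]<60)&(hsv[...,2]>140)).astype(np.uint8)
k=max(cv2.findContours(m,cv2.RETR_EXTERNAL,cv2.CHAIN_APPROX_NONE)[0],key=cv2.contourArea).reshape(-1,2)
for pts in (onplane(c,k,24)[:,:2],P[m>0][:,:2]): print(cv2.minAreaRect(pts.astype(np.float32)))
E
```

```text
1 [ 1.24  0.87 -1.11  1.74  0.87  1.11  0.88] [ 1.16  0.99 -0.95  1.78  1.    0.94  0.79]
[ 0.68  1.09 -1.1   1.6   1.06  1.14  1.07]
-1 [ 0.72  0.62 -0.25  1.77  0.2   0.78 -1.74] [ 0.69  0.79 -0.21  1.81  0.27  0.58 -1.8 ]
[ 0.28  0.84 -0.35  1.63  0.39  0.75 -1.64]
24.1917 [ 1.2   0.81 -1.03  1.74  0.79  1.07  0.93]
((472.15240478515625, -358.23028564453125), (38.60958480834961, 52.484649658203125), 58.06000900268555)
((461.83935546875, -387.059326171875), (101.90413665771484, 280.5022277832031), 52.36127853393555)
```

View pics/w3.png

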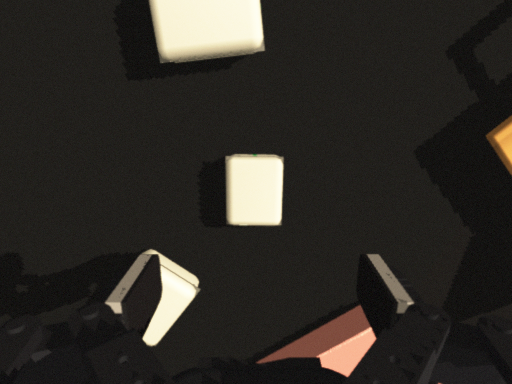

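Case at pixel (254,190), square with the fingers. Its flat top measures 39x52 mm, which fits 44x56 with rounded edges. The nearby blocks are clear of the fingers, so I'll grasp.

```bash
python3 - <<'E'
from h import *
a=np.deg2rad(58.6); y=np.array([np.cos(a),np.sin(a),0]); r=np.c_[np.cross(y,-UZ),y,-UZ]
movel([473,-358.2,9],r,max_speed=120,guard=12)
clamp(); s=read_state(); print(s['time'],s['eef_pos'],s['finger_gap'],s['gripper_force'],s['ft_force'])
movel([473,-358.2,140],max_speed=150); s=read_state(); print(s['finger_gap'],s['gripper_force'])
r=np.c_[np.cross(UY,-UZ),UY,-UZ]
q=inverse_kinematics(B(-1,-57,130),r); print(np.round(q,2))
movep(B(-1,-57,130),r); s=read_state(); print(s['time'],s['finger_gap'],np.round(s['qpos'],2))
c=shot('top'); s2=shot('scene'); w=shot('wrist')
cv2.imwrite('pics/chk.png',np.hstack([cv2.resize(w['image'],(400,300)),cv2.resize(s2['image'][150:290,230:417],(400,300),interpolation=2)]))
E
```

```text
25.8417 [ 473.07194689 -358.38919532    9.63728314] 42.42085973115569 61.322540044784546 [-3.6357052   0.20440976 10.44147237]
42.19558268528179 60.817848443984985
[ 0.7   0.95 -1.13  1.57  0.9   1.22  1.16]
28.0583 42.09475280741049 [ 0.7   0.95 -1.13  1.57  0.9   1.22  1.16]
```

View pics/chk.png

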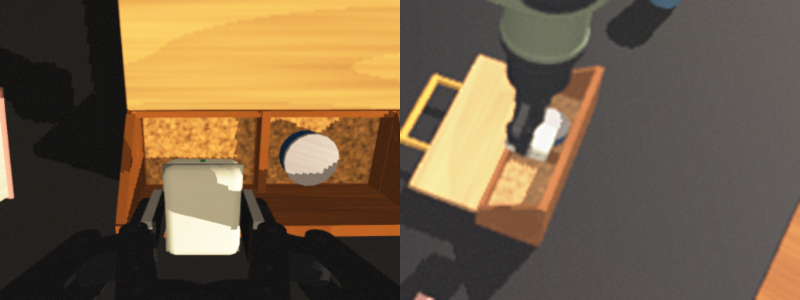

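Case held level over the right-hand empty compartment (wrist picture: case at (203,208), compartment (190,140), tin (310,155)). Lowering now.

```bash
python3 - <<'E'
from h import *
movel(B(-1,-57,45),max_speed=120,guard=15)
s=read_state(); print(s['time'],s['ft_force'],s['eef_pos'])
g=movel(B(-1,-57,22),max_speed=25,guard=5)
s=read_state(); print(g,s['time'],s['ft_force'],s['eef_pos'],s['finger_gap'])
E
```

```text
29.0667 [ 0.34509725 -0.21470635 -0.46168766] [646.10977424 -96.29675427  45.56650729]
True 29.75 [-3.25975844 -0.60507002 11.26019217] [645.65615797 -96.55517169  27.65416184] 42.5441021945442
```

```bash
python3 - <<'E'
from h import *
open_gripper(); s=read_state(); print(s['ft_force'])
p=np.array(s['eef_pos']); movel(p+[0,0,110],max_speed=150,guard=15); s=read_state(); print(s['time'],s['eef_pos'])
c=shot('wrist','w4.png'); P=cloud(c);hsv=cv2.cvtColor(c['image'],cv2.COLOR_BGR2HSV)
q=(P-O)@np.c_[UX,UY,UZ]
m=(q[...,0]>-36)&(q[...,0]<39)&(q[...,1]>-115)&(q[...,1]<-8)&(q[...,2]>37)&(q[...,2]<50)
z=q[m];print(len(z),np.percentile(z,[3,50,97],axis=0).round(1))
A=np.c_[z[:,:2],np.ones(len(z))]; print(np.linalg.lstsq(A,z[:,2],rcond=None)[0])
print(cv2.minAreaRect(z[:,:2].astype(np.float32)))
g=lambda q:None if q is None else np.round(q,2)
for d in (-60,-20,8): print(d,g(inverse_kinematics(*pose(2.52,d,np.deg2rad(14)))))
E
```

```text
[-0.25964313  0.00894879  0.12089032]
31.1333 [644.93528803 -96.79868815 136.22038271]
4908 [[-25.8 -98.8  37.8]
 [  4.4 -57.5  41.6]
 [ 38.7 -23.8  48.1]]
[ 4.04167048e-02 -1.32064239e-04  4.14899949e+01]
((5.469244003295898, -61.60186767578125), (67.03782653808594, 106.7986831665039), 0.0029951492324471474)
-60 [ 0.65  0.51 -0.7   2.32  1.01  0.31 -0.71]
-20 [ 0.45  0.57 -0.46  2.33  1.27  0.18 -0.98]
8 [ 1.    1.03 -1.28  2.29  1.57  0.89 -1.11]
```

View pics/w4.png

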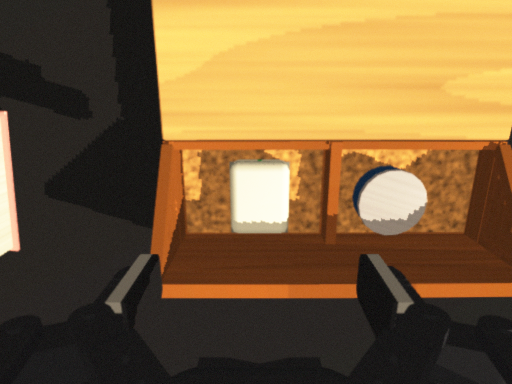

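Case sits flat and upright in the right compartment at (260,196); the tin is undisturbed at (390,200). Back to the bar to close.

```bash
python3 - <<'E'
from h import *
q1=[0.66,0.5,-0.73,2.28,0.9,0.35,-0.62]
p=np.array(read_state()['eef_pos']); movel(p+[-60,0,40],max_speed=200)
goto_joints(q1); s=read_state(); print(s['time'],s['eef_pos'])
r18=R(np.deg2rad(18)); b=np.array([457.5,-72.7,0])
movel(b+[0,0,60],r18,max_speed=120); 
g=movel(b+[0,0,20.5],max_speed=60,guard=10); s=read_state(); print(g,s['time'],s['eef_pos'],np.round(s['qpos'],2),s['ft_force'])
clamp(); s=read_state(); print(s['time'],s['finger_gap'],s['gripper_force'],s['ft_force'])
E
```

```text
33.3083 [458.84367304 -72.59022217 100.69746946]
False 35.3083 [457.61148762 -72.73481241  20.79019419] [ 0.63  0.7  -0.68  2.36  1.92  0.34 -1.56] [-1.5156289   0.22916328  0.2648187 ]
35.9833 9.736545513266385 58.57797145843506 [-1.5852261   0.10097771  6.17036389]
```

```bash
python3 - <<'E'
from h import *
ok=swing(np.linspace(2.52,0,13),v=80)
if ok:
    p=np.array(read_state()['eef_pos'])
    g=movel(p+4*(.582*UX-.813*UZ),max_speed=12,guard=10); s=read_state(); print(g,s['eef_pos']-p,s['ft_force'],s['time'])
    cv2.imwrite('pics/z.png',cv2.resize(shot('top')['image'][100:220,180:340],(640,480)))
E
```

```text
2.52 36.5 f [-2.6  3.8  1.7] gap 9.5 e [-0.3  1.1  0.1]
2.31 37.1 f [-1.3  6.1 -2.3] gap 9.5 e [-0.3  1.   0. ]
2.1 37.6 f [-4.2  7.2  0.2] gap 9.7 e [-0.7  0.8 -0.1]
1.89 38.1 f [-13.    5.8   5.2] gap 9.3 e [-1.7  0.5 -0.5]
1.68 38.6 f [-24.6   5.4  20.5] gap 9.3 e [-3.1  0.2 -0.7]
1.47 39.1 f [ -4.5 -12.3   9.3] gap 9.2 e [-0.4  0.3 -0. ]
1.26 39.7 f [  2.1  -0.7 -10.5] gap 9.2 e [-0.4  0.4 -0.8]
1.05 40.2 f [  4.1  -2.9 -22.7] gap 9.7 e [-0.7 -1.  -1.1]
0.84 40.7 f [ 0.3 -4.9 -8.8] gap 9.6 e [-0.  -0.9 -0.2]
0.63 41.2 f [ 0.1 -4.9 -0.5] gap 9.1 e [ 0.6 -0.8  0.4]
0.42 41.7 f [-0.  -5.4 -1.5] gap 9.3 e [ 0.5 -1.   0.2]
0.21 42.2 f [ 1.7 -6.1  0.7] gap 9.4 e [ 1.  -0.8  0.6]
0.0 42.8 f [-13.4  -6.   20.4] gap 9.6 e [-0.1 -0.6  1.5]
True [-0.12377086 -0.06350339  0.09593225] [-5.86165418 -1.67985755 14.27771613] 42.9833
```

```bash
python3 - <<'E'
from h import *
open_gripper(); p=np.array(read_state()['eef_pos']); print(movel(p+[0,0,70],max_speed=100,guard=12))
p=np.array(read_state()['eef_pos']); movel(p+[-80,-150,60],max_speed=200)
s=read_state(); print(s['time'],s['ft_force'],s['finger_gap'])
t=shot('top');P=cloud(t);q=(P.reshape(-1,3)-O)@np.c_[UX,UY,UZ]
m=(abs(q[:,1])<50)&(q[:,0]>60)&(q[:,0]<85)&(q[:,2]>105);print('bar top',np.median(q[m],0),q[m].max(0))
for a in (-30,0,30): 
    m=(abs(q[:,1]-90)<25)&(abs(q[:,0]-a)<4); print(a,np.median(q[m,2]),'expect',35+(a+42+10*.582)*np.tan(np.pi/2-.95)+8.13)
sc=shot('scene')
cv2.imwrite('pics/end.png',np.hstack([cv2.resize(t['image'],(400,300)),cv2.resize(sc['image'],(400,300))]))
E
```

```text
False
45.65 [ 0.83189557 -0.14093346 -0.77925867] 85.23812106766827
bar top [ 6.81476447e+01 -1.16824370e-01  1.27931954e+02] [ 76.4206605   49.97497103 132.9470458 ]
-30 58.58385704935904 expect 55.87329367120987
0 80.53246929543099 expect 77.32665002004802
30 100.01411158801022 expect 98.78000636888618
```

View pics/end.png

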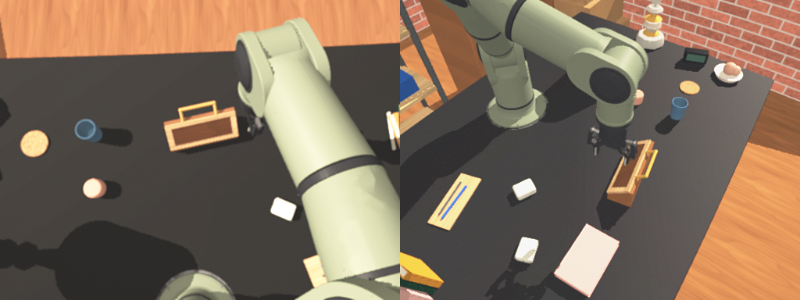

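The flap looks shut, and the candle, tumbler, book and decoys haven't moved. I'll compare it with the first depth picture and hand in if they match.

```bash
python3 - <<'E'
from h import *
import pickle
s,t0=pickle.load(open('st.pkl','rb'));t1=shot('top');r=[]
for t in (t0,t1):
    q=(cloud(t).reshape(-1,3)-O)@np.c_[UX,UY,UZ]
    r.append([np.median(q[(abs(q[:,1]-80)<35)&(abs(q[:,0]-a)<5),2]) for a in (-30,0,30)])
r=np.array(r);print(r)
if abs(r[0]-r[1]).max()<1.5: print(finish_job())
E
```

```text
[[58.69921104 79.73225124 99.95901013]
 [59.02133197 80.59560329 99.82788864]]
the job is handed in; nothing more can be done
None
```

The case is lying flat and right way up in the right-hand compartment, the flap was held on the bar both ways and is fully shut, and the job was handed in at about 46 s; the tin, candle, book and tumbler were left where they were.

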